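# Lock the service cap of the red damper

### The job

On the model-car bench three shock dampers stand upright in their stands. Turn the winged cap of the red one clockwise, seen from above, until it clicks past its detent and sits in its locked seat, about a sixth of a turn on, then let go of it. Leave the caps of the yellow and the blue damper as they are.

Things in the scene. Friction and masses are not known exactly. Their poses are not given: they have to be found in the camera images.
- red_grip (a point): grip point on the RED damper's black winged cap: on its vertical axis, 120 mm above the bench. The wing is an upright bar 40 mm long, 12 mm thick, centred here; its top is 8 mm above this point, its flat sides end 24 mm below on the cap's foot (39 mm across), which sits on the red collar. The frame turns with the cap: x along the wing to the white pointer's end, y across it, z up.
- red_cap (a joint): angle of the red cap, rad, growing clockwise seen from above: 0 open (pointer at the collar's white dot), 1.05 locked (at the white dash); both are end stops. A sprung detent resists with 0.12 N m at first, less further on: let go before its crest at 0.52 the cap springs back to 0; past it, it snaps to 1.05 and stays.
- yellow_cap (a joint): the same for the YELLOW damper's cap, a bystander, which starts locked (1.05). All three dampers are alike but for the colour of spring (49 mm across) and collar (54 mm across); each is fixed on a round dark steel stand 90 mm across; their axes are at least 120 mm apart.
- blue_cap (a joint): the same for the BLUE damper's cap, a bystander, which starts open (0). Two loose oil bottles, 92 mm high, stand beyond the dampers, and a screwdriver lies on the robot's side.
There are look-alikes about, which are no part of the job. What is shaped like the part that bears blue_cap but orange or purple is not meant.

How it is judged (in metres and radians):
On the way:
1. the red cap has passed the crest of its detent (value of joint red_cap above 0.6 rad), for 0.1 s.
At the end, for the whole second after the job is handed in: The red cap rests let go in its locked seat, within 10 degrees (above 0.87 rad, still); the yellow cap is still locked (above 0.87 rad) and the blue cap still open (below 0.18 rad) (value of joint each of red_cap, yellow_cap above 0.87 rad and velocity of joint red_cap between -0.05 and 0.05 rad/s and value of joint blue_cap below 0.18 rad); the robot touches nothing.
It fails at once if the yellow cap is turned out of its locked seat (value of joint yellow_cap below 0.75 rad).
It fails at once if the blue cap is turned away from open (value of joint blue_cap above 0.3 rad).
It also fails if it takes over 32 s, if anything falls off the work surface, if the arm or the gripper's body presses on something with over 40 N, if the wrist force passes 120 N, or if a joint passes its speed limit or range.

### The arm

A 6-joint arm with a two-finger parallel gripper is mounted at the origin on the work surface. World frame = base frame: x ahead of the robot, y to its left, z up, the work surface at z = 0. Lengths are in mm, angles in rad, forces in N, time in s.
With the tool pointing down it reaches from about 350 to 850 mm from the base axis. Payload 8.1 kg.
Tool frame: the origin (TCP) lies on the centre line of the jaws, within the pads' length; the fingertips stand ahead of it and the grasp point (between the pads) lies 2 mm behind it (arm.tcp_to_tips is the y of the fingertips in the tool frame, in mm); y points along the fingers, x is the direction in which the jaws open and shut, and the axes are right-handed (so a half turn about y gives the same grasp; the last joint's range is limited). The gripper opens to 93 mm and grips with 3 to 60 N. Pads are 15 mm wide; open, the fingers measure 128 mm over their backs; the gripper's body (75 mm by 188 mm) begins 65 mm behind the grasp point.
Start: joints at [1.109, 0.13, 1.488, -0, 1.523, -0.085], TCP at [220.747, 557.921, 235.635] pointing down, gripper open.
Joint ranges: [-2.96, 2.96], [-0.89, 2.26], [0.02, 2.5], [-1.34, 4.48], [0, 2.73], [-2.66, 2.66]. Speed limits (rad/s): [2.39, 2.39, 2.79, 3.14, 3.14, 3.14].

### API

Orientations are given as a unit quaternion [w, x, y, z].
In Python, from plant import monitor, viewer, arm, finder gives the robot as it stands.
- The arm moves only by the shell command python3 -m jog 'ROWS' [OPENING] [FORCE]. ROWS is a JSON object of lists of equal length, an entry for each row: "offset": the shift along the world's x, y, z in mm, a list of three; "turn": the turn about the world's z in degrees. A call has 1 to 5 rows; each row shifts and turns the commanded pose from where the row before left it; what a row does not reach is not made up. A row lasts 1/12 s, in which the tool goes at most 41.7 mm and 7.16 degrees, less where a joint would pass 70% of its speed; a pose out of reach is approached as far as the arm can. A call is refused whole if a number of a shift passes 41.7 or a number of a turn 7.16, either way. A call with a gripper value outside its range is refused whole. OPENING is the closure in counts, from 0 (fully open) to 255 (shut), set as the call begins (- or left out, the last holds). The fingers move at their own pace and stop on an object; FORCE is the grip in N (left out, the last holds). Time passes only in rows, so rows that do not move let the fingers close. It gives the time, the measured TCP pose, the force and the opening at its end, in the units of the state.
- monitor.observe(): the state, without advancing time (a new reading comes with each control period).
- viewer.read_camera(name): name is "scene" or "side" or "wrist"; returns (picture, depth): 384x512x3 uint8, blue, green, red; 384x512 float32, mm along the optical axis (not along the pixel's ray), 0 where there is no reading.
- viewer.camera_model(name): a dict with "fov_y" (degrees; the focal length in pixels is half the picture's height over the tangent of half this angle, whatever the lens; pixels are square), "cx", "cy" (the principal point, pixels), "cam_to_world" (4x4, takes a point from camera to world coordinates); the wrist camera has in their place "tool_from_camera" (4x4, takes a point from camera to tool coordinates, whose origin is the TCP and whose axes are the tool frame's). Camera axes: x right, y up, looking along -z (the intrinsics and any distortion apply to the point x, -y, -z); pixel columns grow to the right and rows downward; lengths in mm; the calibration is good to about 2 mm. A picture is of the moment at which its call begins: read the wrist's pose just before it. camera_model takes no time and is no camera call.
- arm.hand_in(): hands the job in, once; it reports no verdict.
Trained networks look in the newest picture that a camera, given by its name, has taken for a name from the list of things; names that differ only in an ending like _2 or _b are one class to them, and where a whole thing is asked for, a point or a joint stands for the part that bears it (a point fixed in the world has none). Each returns a list of dicts, best first, with "conf" (0 to 1); they miss things now and then, are a little off and sometimes report something else, mostly with a low value. They report only what shows in the picture. A call takes as long as a camera call. They do not tell look-alikes from the thing itself.
- finder.masks_of(camera, name): "pixels" (384x512 bool, what is visible of it) and "point" ([column, row] in pixels, amid what is visible of it).
The state is a dict: "t": time; "joint_positions": joint angles; "qvel": joint speeds; "tau": joint torques, N m; "ee_pos": TCP position; "ee_rot": TCP orientation; "contact_force": force on the tool from outside, world axes, zero at the start; "ft_torque": the same for the moment, N m; "width": finger opening in mm.
Only numpy, scipy, OpenCV 4.12 (cv2) and the standard library are available. Lean on these libraries where they do the work, as an engineer would, in place of code of your own. Each camera call takes 0.05 s, during which the arm holds its last target. There are 200 camera calls.

## Working session

There is one attempt and no reset: what is moved stays moved. The work goes in short steps, Python scripts to look and compute and a shell command to move; the robot and the scene stay as the last step left them, time stands still between calls to the robot, and variables do not carry over. Pictures are saved under pics/ and viewed, about 8 in all and at most 12, crops included, and the job is handed in when it is done.

```bash
mkdir -p pics; ls
python3 - <<'E'
from plant import monitor, viewer, arm, finder
import cv2,numpy as np
ims=[]
for c in ["scene","side"]:
    p,d=viewer.read_camera(c); np.savez(f"pics/{c}.npz",p=p,d=d); cv2.imwrite(f"pics/{c}.png",p)
    m=viewer.camera_model(c); print(c,m)
    for n in ["red_cap","red_grip","blue_cap"]:
        print(n,[(round(r["conf"],2),r["point"],int(r["pixels"].sum())) for r in finder.masks_of(c,n)])
s=monitor.observe(); print({k:np.round(v,3) for k,v in s.items()}, arm.tcp_to_tips)
a=cv2.imread("pics/scene.png");b=cv2.imread("pics/side.png")
cv2.imwrite("pics/both.png",cv2.resize(a,(800,600)))
E
```

```text
pics
scene {'fov_y': 55.25569124190166, 'cx': 255.53190053965977, 'cy': 197.38657470901342, 'cam_to_world': array([[ 4.81263097e-01, -4.94058770e-01,  7.24079943e-01,
         1.10371826e+03],
       [ 8.76416561e-01,  2.55437771e-01, -4.08222435e-01,
        -2.96514866e+02],
       [ 1.67285072e-02,  8.31058047e-01,  5.55934061e-01,
         5.41536583e+02],
       [ 0.00000000e+00,  0.00000000e+00,  0.00000000e+00,
         1.00000000e+00]])}
red_cap [(0.94, [224.6, 206.1], 356)]
red_grip [(0.73, [223.4, 202.5], 364)]
blue_cap [(0.8, [315.8, 209.7], 293), (0.71, [333.2, 172.8], 196), (0.71, [275.5, 176.9], 203), (0.71, [399.4, 204.1], 232)]
side {'fov_y': 54.170369121078686, 'cx': 250.72134662846636, 'cy': 190.71021443161888, 'cam_to_world': array([[ 9.41748502e-01,  1.75837726e-01, -2.86689473e-01,
         2.91780507e+02],
       [-3.35918020e-01,  4.50231951e-01, -8.27315100e-01,
        -7.65910785e+02],
       [-1.63964456e-02,  8.75426916e-01,  4.83072326e-01,
         5.40921714e+02],
       [ 0.00000000e+00,  0.00000000e+00,  0.00000000e+00,
         1.00000000e+00]])}
red_cap [(0.67, [247.6, 196.5], 293)]
red_grip [(0.72, [247.4, 200.0], 299)]
blue_cap [(0.65, [208.9, 173.7], 260), (0.6, [254.3, 138.1], 146), (0.58, [261.7, 159.2], 221), (0.48, [206.3, 150.7], 185)]
{'t': np.float64(0.4), 'joint_positions': array([ 1.109,  0.131,  1.488,  0.   ,  1.523, -0.085]), 'qvel': array([ 0.003, -0.   , -0.002, -0.001,  0.   , -0.   ]), 'tau': array([-0.0000e+00, -5.5898e+01, -4.9133e+01,  7.7000e-02,  2.7000e-02,
       -0.0000e+00]), 'ee_pos': array([220.736, 557.86 , 235.482]), 'ee_rot': array([-0.585,  0.585,  0.397, -0.398]), 'contact_force': array([-0.373, -0.899, -0.138]), 'ft_torque': array([ 0.015, -0.002, -0.023]), 'width': np.float64(93.001)} 17.0
```

View pics/both.png

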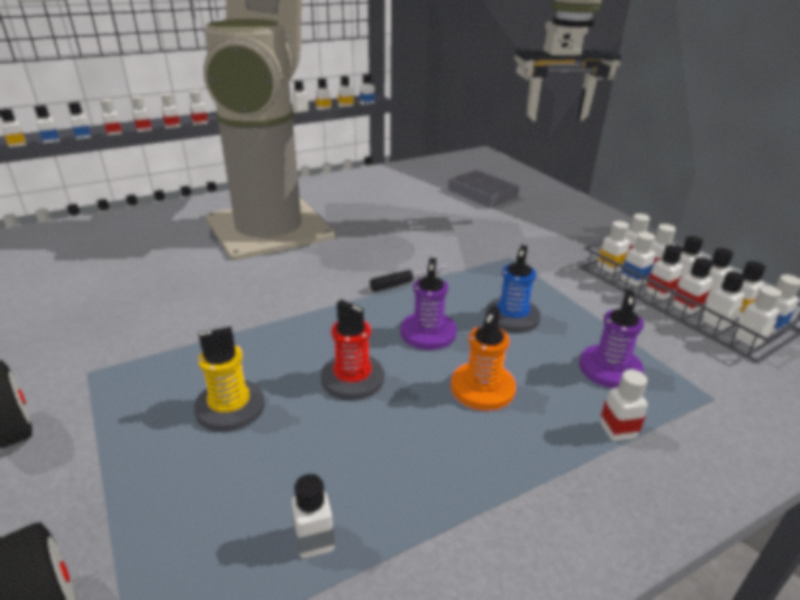

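View pics/side.png

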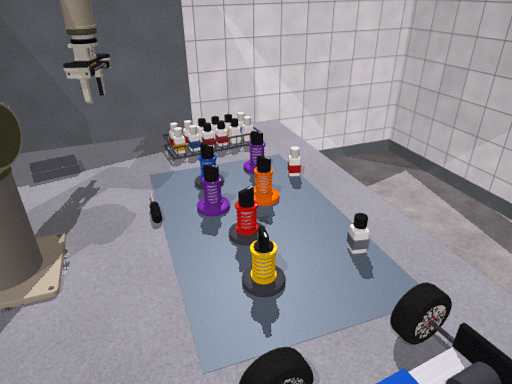

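Scene picture (800x600 view): red damper at about (350,350), yellow to its left at (225,370), purple and orange look-alikes to the right at (430,310) and (487,360), blue at (517,290). The side view agrees, with red at (246,215).

```bash
cat > h.py <<'E'
import numpy as np,cv2
from plant import viewer,monitor
from scipy.spatial.transform import Rotation as R
def cloud(d,m,T):
    f=192/np.tan(np.radians(m["fov_y"]/2)); v,u=np.mgrid[:384,:512]
    P=np.stack([(u-m["cx"])*d/f,-(v-m["cy"])*d/f,-d],-1)
    return P@T[:3,:3].T+T[:3,3]
def tool():
    s=monitor.observe(); T=np.eye(4); q=np.array(s["ee_rot"]); T[:3,:3]=R.from_quat(q[[1,2,3,0]]).as_matrix(); T[:3,3]=s["ee_pos"]; return T
E
python3 - <<'E'
from h import *
print(np.round(tool(),3))
for c in ["scene","side"]:
    z=np.load(f"pics/{c}.npz"); m=viewer.camera_model(c); P=cloud(z["d"],m,m["cam_to_world"]); hsv=cv2.cvtColor(z["p"],cv2.COLOR_BGR2HSV)
    H,S,V=[hsv[...,i].astype(int) for i in range(3)]
    ok=(z["d"]>0)&(P[...,2]>60)&(P[...,2]<110)&(P[...,0]>250)&(P[...,0]<900)&(abs(P[...,1])<500)&(S>130)&(V>60)
    for n,(a,b) in dict(red=(-1,6),orange=(7,17),yellow=(20,34),blue=(100,122),purple=(125,160)).items():
        k=ok&(H>a)&(H<b); lab=cv2.connectedComponentsWithStats(k.astype(np.uint8))
        for i in range(1,lab[0]):
            q=P[lab[1]==i]
            if len(q)>60: 
                # visible-surface centre -> circle fit, radius 27 on collar (top z)
                from scipy.optimize import least_squares
                w=q[q[:,2]>q[:,2].max()-14][:,:2]
                vd=w.mean(0)-m["cam_to_world"][:2,3]; vd/=np.linalg.norm(vd)
                r=least_squares(lambda x:np.hypot(*(w-x).T)-27,w.mean(0)+20*vd,loss='soft_l1')
                print(c,n,len(q),q[:,2].max().round(),r.x.round(1),(q[:,:2].mean(0)+17*vd).round(1))
    k=np.zeros((384,512),bool)
E
```

```text
[[ 3.68000e-01 -0.00000e+00 -9.30000e-01  2.20736e+02]
 [ 9.30000e-01 -0.00000e+00  3.68000e-01  5.57860e+02]
 [-0.00000e+00 -1.00000e+00  0.00000e+00  2.35482e+02]
 [ 0.00000e+00  0.00000e+00  0.00000e+00  1.00000e+00]]
scene red 303 102.0 [523.6 -44.8] [527.6 -46.4]
scene orange 361 99.0 [629.5 106.7] [630.1 107.6]
scene yellow 384 105.0 [ 497.8 -214.4] [ 504.5 -215.5]
scene blue 199 98.0 [507.5 254.9] [509.9 255.7]
scene purple 135 97.0 [480.5 104.6] [486.  109.3]
scene purple 156 98.0 [681.  297.5] [687.9 300.9]
side red 207 103.0 [530.2 -42.2] [528.9 -45.5]
side orange 178 98.0 [631.9 108.5] [631.5 108.3]
side yellow 351 97.0 [ 506.8 -214.2] [ 505.8 -213.1]
side blue 106 101.0 [510.6 255.8] [508.3 257.3]
side purple 97 94.0 [683.9 300.4] [683.6 299.7]
side purple 163 98.0 [484.  107.6] [482.5 108.1]
```

```bash
python3 -m jog '{"offset":[[15,-30,1],[15,-30,1],[15,-30,1],[15,-30,1],[15,-30,1]],"turn":[0,0,0,0,0]}' 0 20
python3 -m jog '{"offset":[[15,-30,1],[15,-30,1],[15,-30,1],[15,-30,1],[15,-30,1]],"turn":[0,0,0,0,0]}'
python3 -m jog '{"offset":[[15,-30,1],[15,-30,1],[15,-30,1],[15,-30,1],[15,-30,1]],"turn":[0,0,0,0,0]}'
python3 -m jog '{"offset":[[15,-30,1],[15,-30,1],[15,-30,1],[15,-30,1],[10,-10,1]],"turn":[0,0,0,0,0]}'
python3 -m jog '{"offset":[[0,0,0],[0,0,0],[0,0,0]],"turn":[0,0,0]}'
python3 - <<'E'
from h import *
T=tool(); p,d=viewer.read_camera("wrist"); np.savez("pics/w1.npz",p=p,d=d,T=T)
m=viewer.camera_model("wrist"); print(m)
cv2.imwrite("pics/w1.png",cv2.resize(p,None,fx=1.5,fy=1.5)); print(T.round(3))
E
```

```text
t: 0.82
ee_pos: [296.1, 406.6, 240.7]
ee_rot: [-0.585, 0.585, 0.398, -0.398]
contact_force: [1.0, -0.5, -0.2]
width: 93.0
t: 1.23
ee_pos: [371.2, 256.5, 245.9]
ee_rot: [-0.585, 0.585, 0.398, -0.397]
contact_force: [0.8, -0.2, 0.1]
width: 93.1
t: 1.65
ee_pos: [446.2, 106.3, 251.0]
ee_rot: [-0.585, 0.585, 0.398, -0.397]
contact_force: [0.0, -0.3, -0.5]
width: 92.7
t: 2.07
ee_pos: [516.6, -25.9, 255.7]
ee_rot: [-0.585, 0.586, 0.397, -0.397]
contact_force: [-0.3, -0.1, 0.3]
width: 93.0
t: 2.32
ee_pos: [515.3, -21.4, 255.5]
ee_rot: [0.585, -0.584, -0.398, 0.398]
contact_force: [0.3, 0.4, 1.0]
width: 92.8
{'fov_y': 71.31346268820057, 'cx': 250.03683782931867, 'cy': 188.4010025828418, 'tool_from_camera': array([[ 9.99999938e-01, -3.51446133e-04, -2.10029330e-06,
        -2.62288354e-01],
       [ 8.93704163e-05,  2.60063854e-01, -9.65591417e-01,
        -1.48982759e+02],
       [ 3.39899580e-04,  9.65591357e-01,  2.60063870e-01,
         7.17713047e+01],
       [ 0.00000000e+00,  0.00000000e+00,  0.00000000e+00,
         1.00000000e+00]])}
[[ 3.68000e-01 -1.00000e-03 -9.30000e-01  5.15326e+02]
 [ 9.30000e-01  0.00000e+00  3.68000e-01 -2.13990e+01]
 [ 0.00000e+00 -1.00000e+00  1.00000e-03  2.55473e+02]
 [ 0.00000e+00  0.00000e+00  0.00000e+00  1.00000e+00]]
```

View pics/w1.png

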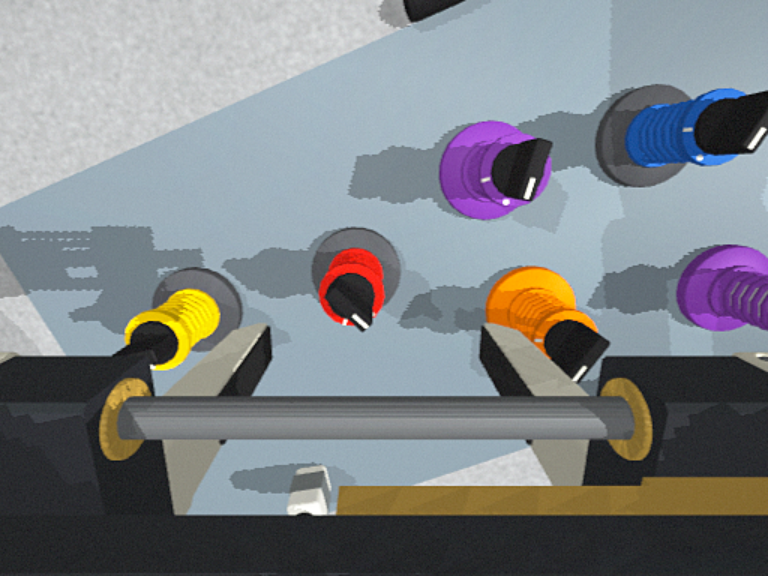

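Wrist picture: the red cap's wing is at about (350,300), with the white pointer at (362,320) and the collar dash clockwise of it at (345,320). The yellow is at (155,340) and the orange at (575,350), both clear of the red.

```bash
cat > wing.py <<'E'
import sys
from h import *
z=np.load(sys.argv[1]); m=viewer.camera_model("wrist"); P=cloud(z["d"],m,z["T"]@m["tool_from_camera"]); p=z["p"].astype(int)
near=(np.hypot(P[...,0]-527,P[...,1]+45)<35)&(z["d"]>0)
for lo in (112,124):
    k=near&(P[...,2]>lo)&(P[...,2]<135); q=P[k]; 
    rc=cv2.minAreaRect(q[:,:2].astype(np.float32)); w,V=np.linalg.eigh(np.cov(q[:,:2].T)); v=V[:,1]
    print(lo,len(q),q[:,2].max().round(1),np.round(rc[0],1),np.round(rc[1],1),round(rc[2],1),"pca",np.degrees(np.arctan2(v[1],v[0])).round(1),q.mean(0).round(1))
red=near&(p[...,2]>120)&(p[...,1]<70)&(P[...,2]>80); q=P[red]; r=cv2.minEnclosingCircle(q[:,:2].astype(np.float32)); print("collar",r,q[:,2].max())
wh=near&(p.min(2)>150); n,l,st,c=cv2.connectedComponentsWithStats(wh.astype(np.uint8))
for i in range(1,n): print("white",st[i,4],c[i].round(),P[l==i].mean(0).round(1))
E
python3 wing.py pics/w1.npz; python3 -c "
from plant import monitor;print(monitor.observe()['joint_positions'])
import cv2;p=cv2.imread('pics/w1.png');cv2.imwrite('pics/w1c.png',cv2.resize(p[220:350,280:430],None,fx=4,fy=4))"
```

```text
112 498 129.7 [529.4 -48.1] [39.6 12.5] 24.4 pca -155.2 [527.9 -47.  125.4]
124 391 129.7 [529.5 -48.2] [39.5 12.4] 24.8 pca -155.4 [528.7 -47.7 127.6]
collar ((529.1082153320312, -47.75647735595703), 26.679533004760742) 118.61946652407562
white 41 [240. 214.] [540.7 -43.5 128.2]
white 4 [248. 210.] [547.8 -36.4 101.8]
white 1 [252. 208.] [551.4 -33.3  90.2]
white 11 [230. 214.] [548.8 -62.2  90.6]
white 2 [147. 298.] [506.8 -70.1 297. ]
white 1 [145. 301.] [506.8 -70.1 299.4]
white 1 [144. 303.] [506.7 -69.9 301. ]
white 1 [143. 305.] [506.7 -69.7 302.4]
white 1 [140. 310.] [506.5 -69.6 305.9]
white 1 [135. 319.] [506.6 -69.7 311.1]
white 1 [131. 326.] [506.9 -70.1 314.5]
white 1 [124. 342.] [507.5 -69.7 322.1]
[-1.40640144e-01 -1.06489316e-01  1.69080228e+00  2.97762639e-04
  1.55762016e+00 -1.33558980e+00]
```

View pics/w1c.png

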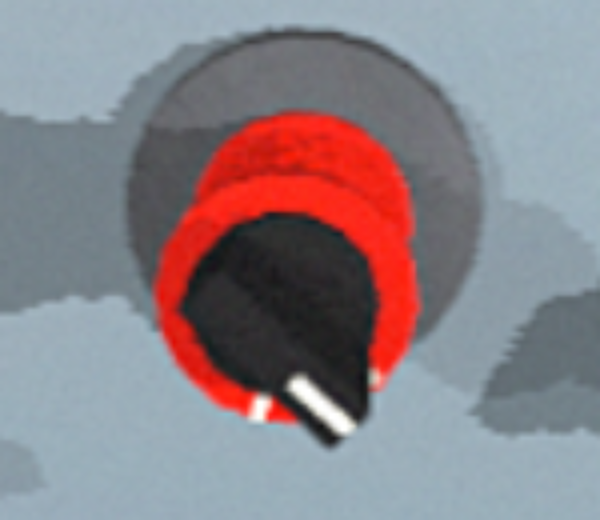

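```bash
python3 -m jog '{"offset":[[2,-4,-5],[2,-4,-5],[2,-4,-5],[2,-4,-5],[2,-4,-5]],"turn":[6.6,6.6,6.6,6.6,6.6]}'
python3 -m jog '{"offset":[[2,-3,-5],[1.6,-3,-5],[0,0,0],[0,0,0],[0,0,0]],"turn":[6.6,6.6,0,0,0]}'
python3 - <<'E'
from h import *
T=tool(); p,d=viewer.read_camera("wrist"); np.savez("pics/w2.npz",p=p,d=d,T=T)
cv2.imwrite("pics/w2.png",cv2.resize(p,None,fx=1.5,fy=1.5)); print(T.round(3),np.degrees(np.arctan2(T[1,0],T[0,0])))
E
python3 wing.py pics/w2.npz
```

```text
t: 2.78
ee_pos: [525.5, -40.9, 230.6]
ee_rot: [-0.446, 0.446, 0.549, -0.549]
contact_force: [1.1, 0.8, 0.2]
width: 92.6
t: 3.2
ee_pos: [529.2, -47.3, 221.1]
ee_rot: [-0.383, 0.383, 0.595, -0.594]
contact_force: [-1.0, -0.0, 0.7]
width: 93.1
[[-4.14000e-01  0.00000e+00 -9.10000e-01  5.29229e+02]
 [ 9.10000e-01  0.00000e+00 -4.14000e-01 -4.72780e+01]
 [-0.00000e+00 -1.00000e+00 -0.00000e+00  2.21073e+02]
 [ 0.00000e+00  0.00000e+00  0.00000e+00  1.00000e+00]] 114.44145579540914
112 517 130.1 [529.  -48.3] [39.7 10.7] 24.5 pca -155.5 [527.4 -49.  127.2]
124 485 130.1 [528.9 -48.3] [39.7 10.6] 24.1 pca -155.5 [528.5 -48.6 127.8]
collar ((528.9646606445312, -48.37331771850586), 26.75787353515625) 127.7895789059252
white 15 [231. 195.] [548.3 -62.2  90.5]
white 43 [249. 207.] [540.4 -43.7 128.7]
white 2 [268. 200.] [537.3 -22.9  89.2]
white 1 [265. 203.] [541.  -24.2  89.4]
```

View pics/w2.png

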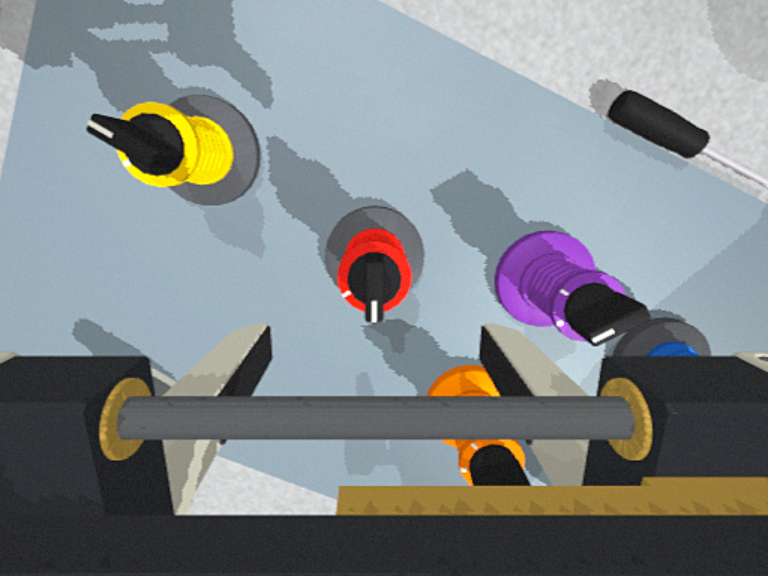

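The wing is now square to the jaws and centred, with the pointer at (374,310). I'll go down.

```bash
python3 -m jog '{"offset":[[0,-1,-20],[0,0,-20],[0,0,-20],[0,0,-20],[0,0,-10]],"turn":[0,0,0,0,0]}' 0 45
python3 -m jog '{"offset":[[0,0,-10],[0,0,-2.5],[0,0,0]],"turn":[0,0,0]}'
python3 -m jog '{"offset":[[0,0,0],[0,0,0],[0,0,0],[0,0,0],[0,0,0]],"turn":[0,0,0,0,0]}' 255 45
python3 -m jog '{"offset":[[0,0,0],[0,0,0],[0,0,0],[0,0,0],[0,0,0]],"turn":[0,0,0,0,0]}'
```

```text
t: 3.67
ee_pos: [528.1, -48.5, 128.4]
ee_rot: [0.383, -0.382, -0.594, 0.595]
contact_force: [0.8, 0.9, -0.7]
width: 93.1
t: 3.92
ee_pos: [529.2, -48.9, 118.0]
ee_rot: [0.382, -0.382, -0.595, 0.595]
contact_force: [-0.1, 0.5, 0.5]
width: 93.1
t: 4.33
ee_pos: [529.7, -49.2, 118.7]
ee_rot: [-0.382, 0.382, 0.595, -0.595]
contact_force: [0.9, 0.1, 0.0]
width: 64.3
t: 4.75
ee_pos: [529.3, -49.1, 118.1]
ee_rot: [0.382, -0.382, -0.595, 0.595]
contact_force: [-0.5, 0.2, 0.2]
width: 30.8
```

```bash
python3 -m jog '{"offset":[[0,0,0],[0,0,0],[0,0,0],[0,0,0],[0,0,0]],"turn":[0,0,0,0,0]}'
python3 -m jog '{"offset":[[0,0,0],[0,0,0]],"turn":[0,0]}'
```

```text
t: 5.17
ee_pos: [529.1, -48.5, 118.1]
ee_rot: [-0.382, 0.381, 0.595, -0.595]
contact_force: [-2.3, 3.7, 2.0]
width: 11.9
t: 5.33
ee_pos: [529.1, -48.5, 118.1]
ee_rot: [-0.382, 0.382, 0.595, -0.595]
contact_force: [-3.0, 4.1, 3.0]
width: 11.8
```

Gripped at 11.8 mm with low side force. Now I'll turn clockwise.

```bash
python3 -m jog '{"offset":[[0,0,0],[0,0,0],[0,0,0],[0,0,0],[0,0,0]],"turn":[-5,-5,-5,-5,0]}'
python3 -m jog '{"offset":[[0,0,0],[0,0,0],[0,0,0],[0,0,0],[0,0,0]],"turn":[-5,-5,-5,-5,0]}'
python3 -m jog '{"offset":[[0,0,0],[0,0,0],[0,0,0],[0,0,0],[0,0,0]],"turn":[-5,-5,-5,-4,0]}'
python3 -c "
from h import *
T=tool();print(np.degrees(np.arctan2(T[1,0],T[0,0])),monitor.observe()['ft_torque'])"
```

```text
t: 5.75
ee_pos: [529.1, -48.4, 118.1]
ee_rot: [-0.481, 0.48, 0.519, -0.518]
contact_force: [-1.9, 5.0, 3.4]
width: 11.6
t: 6.17
ee_pos: [529.0, -48.3, 118.1]
ee_rot: [0.564, -0.563, -0.427, 0.427]
contact_force: [-3.3, 5.7, 3.0]
width: 11.4
t: 6.58
ee_pos: [529.1, -48.2, 118.1]
ee_rot: [0.627, -0.626, -0.329, 0.328]
contact_force: [-3.0, 6.8, 2.2]
width: 11.5
55.355288192233196 [ 1.0003838   0.47092341 -0.097521  ]
```

```bash
python3 -m jog '{"offset":[[0,0,0],[0,0,0],[0,0,0],[0,0,0],[0,0,0]],"turn":[0,0,0,0,0]}' 0
python3 -m jog '{"offset":[[0,0,0],[0,0,0],[0,0,0],[0,0,0],[0,0,0]],"turn":[0,0,0,0,0]}'
python3 -m jog '{"offset":[[0,0,10],[0,0,25],[0,0,25],[0,0,25],[0,0,25]],"turn":[0,0,0,0,0]}'
python3 -m jog '{"offset":[[0,0,0],[0,0,0],[0,0,0]],"turn":[0,0,0]}'
python3 - <<'E'
from h import *
T=tool(); p,d=viewer.read_camera("wrist"); np.savez("pics/w3.npz",p=p,d=d,T=T)
cv2.imwrite("pics/w3.png",cv2.resize(p,None,fx=1.5,fy=1.5)); print(T[:3,3])
E
python3 wing.py pics/w3.npz
```

```text
t: 7.0
ee_pos: [529.4, -49.3, 118.1]
ee_rot: [-0.625, 0.626, 0.33, -0.33]
contact_force: [-0.4, 0.2, -0.4]
width: 40.2
t: 7.42
ee_pos: [529.3, -49.1, 118.1]
ee_rot: [0.625, -0.625, -0.33, 0.33]
contact_force: [-0.0, -0.3, -0.5]
width: 73.8
t: 7.83
ee_pos: [529.2, -49.1, 230.1]
ee_rot: [-0.625, 0.626, 0.33, -0.33]
contact_force: [0.7, 0.5, 0.1]
width: 93.1
t: 8.08
ee_pos: [529.2, -49.1, 228.0]
ee_rot: [-0.625, 0.625, 0.33, -0.33]
contact_force: [-0.1, -0.5, 0.1]
width: 92.8
[529.19757233 -49.05486952 228.04566829]
112 507 130.2 [529.3 -48.1] [11.9 39.4] 55.2 pca 144.1 [528.1 -47.2 127.1]
124 478 130.2 [529.3 -48.1] [11.9 39.4] 55.2 pca 144.0 [529.  -47.8 127.6]
collar ((529.2058715820312, -48.321475982666016), 26.744043350219727) 126.45302454346603
white 13 [269. 194.] [551.1 -38.9  90.4]
white 51 [250. 204.] [538.8 -55.4 128.3]
white 1 [263. 203.] [556.4 -50.1  88.6]
white 1 [259. 205.] [555.5 -55.   89.7]
white 1 [261. 204.] [556.  -52.6  89.2]
white 1 [286. 276.] [511.  -24.6 311.5]
white 1 [290. 276.] [511.6 -23.7 311.4]
white 1 [298. 276.] [512.7 -21.8 311.8]
white 1 [301. 276.] 
[... 322 characters left out ...]
92.9 -51.4 312.6]
white 1 [172. 279.] [493.2 -50.4 313.1]
white 1 [177. 279.] [494.  -49.3 313.1]
white 1 [180. 279.] [494.7 -49.  312.3]
white 2 [184. 279.] [495.2 -48.2 312.5]
white 1 [186. 279.] [496.  -48.1 311.6]
white 2 [190. 279.] [496.7 -47.5 311.3]
white 2 [192. 279.] [496.8 -46.4 312.1]
white 18 [204. 279.] [498.5 -43.6 312.4]
white 452 [289. 280.] [511.9 -24.4 312.6]
white 1 [175. 281.] [494.4 -50.4 312.6]
white 1 [179. 281.] [495.1 -49.7 312.3]
white 1 [182. 281.] [495.  -48.1 313.7]
white 1 [184. 281.] [495.9 -48.6 312.2]
white 2 [188. 281.] [496.2 -47.4 312.8]
white 2 [192. 281.] [497.2 -46.6 312.2]
white 1 [202. 281.] [498.6 -44.4 312.4]
white 4 [208. 281.] [499.4 -43.1 312.5]
```

View pics/w3.png

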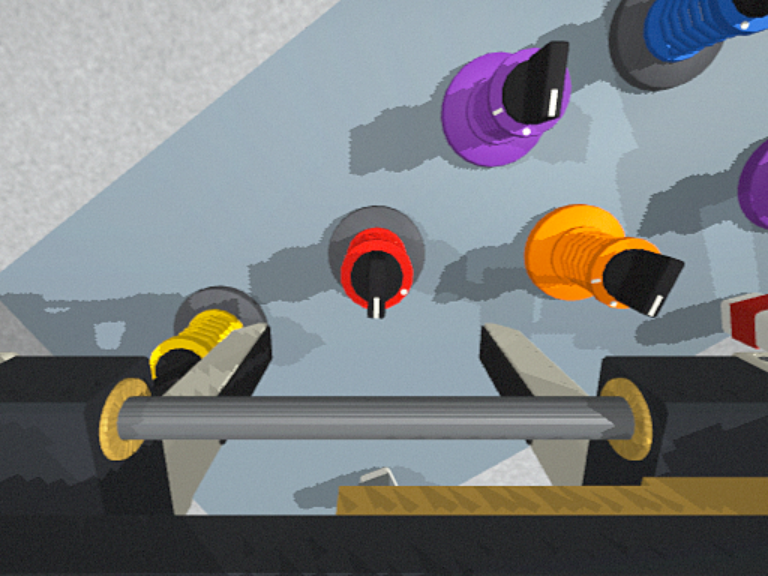

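The pointer at (376,308) now covers the dash, and the white dot is exposed at (404,292). The wing went from 24.5° to about -35.5°, which is 60°. It's locked and the gripper is clear.

```bash
python3 -c "
from plant import arm;print(arm.hand_in())"
```

```text
the job is handed in; nothing more can be done
None
```

The red damper's cap is turned clockwise past its detent, sits in its locked seat, and is let go. I gripped the wing at 45 N, turned it 59°, opened the gripper, rose clear and handed in at about 8.2 s.

- **Red cap:** the last wrist picture shows the wing at about -35.5°, against 24.5° before. That is 60° or about 1.05 rad, the locked angle. The pointer covers the dash and the dot is exposed.
- **Forces:** side forces stayed under about 8 N while turning. They read near zero after release, with the gripper about 110 mm above where it gripped.
- **Yellow and blue caps:** I saw no contact with either. I did not measure their angles afterwards, since both were only partly in view in the last picture.

No check failed or disagreed.

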